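# Bed a copper carafe on the stake in the sprung ring cradle

### The job

The sprung ring cradle is parked clear of the brass stake: swing its red clamp lever open, slide the carriage until the red pointer meets the line on the brass index block, and swing the lever fully shut again. Then set the round-bellied copper carafe upright in the sprung ring, press it down until its base is firmly bedded on the brass stake below, and finish while still holding it pressed there, so the smith can scribe the line round its belly. Leave the hammer, the bowl, the doming punch and the scribing gauge where they are.

Things in the scene. Friction and masses are not known exactly. Their poses are not given: they have to be found in the camera images.
- bed: green cast bed, 200 x 315 mm, fixed to the bench, turned up to 0.2 rad. Origin on the bench under the stake's axis. The carriage slides along its y axis, +y from its parked end towards the stake; the bed spans y -230 to +85 mm, with two steel ways 30 mm high. The clamp lever is on its -x side (nearer the robot), the index block on its +x side
- stake: brass stake head, 36 mm across, flat top 56 mm above the bench, fixed to the bed at the bed's origin (stake origin = bed origin, on the bench)
- mark (a point): dark line on top of the brass index block (16 x 16 mm) on the bed's far side, 30 mm above the bench: where the pointer must stand. 90 mm from the stake's axis along the bed's x
- carriage (a joint): slide of the grey forked carriage along the bed's y axis, m: 0 parked at the end, 0.110 = pointer exactly at the mark and ring exactly over the stake, stop at 0.135. It slides with 4 to 6 N when the clamp lever is open and is gripped fast when it is shut (slips only beyond about 30 N)
- pointer (a point): tip of the red pointer of the carriage, 90 mm from the ring's axis along the bed's x; it passes over the index block
- handle (a point): grip point of the upright ash knob on the carriage (28 mm across, from 60 to 98 mm above the bench, this point on its axis at 80 mm); relative to the ring's axis it stands at +25 mm in the bed's x and -85 mm in its y. The carriage plate below it is 43 mm above the bench
- lever (a joint): clamp lever of the carriage, swings level about an upright axis, rad: 0 fully shut (clamped, lever points along the bed's -y), 1.4 fully open (lever points nearly along the bed's -x); opening turns it clockwise seen from above. The eccentric is free of the way beyond about 0.9. It stays where it is left and needs up to about 10 N at the knob
- lever_axis (a point): point on the lever's upright turning axis, 80 mm above the bench; moves with the carriage
- lever_knob (a point): grip point of the red upright knob at the end of the lever (20 mm across, from 60 to 88 mm above the bench, this point on its axis at 80 mm), 55 mm from the turning axis. The lever arm beneath it is up to 60 mm above the bench
- ring_centre (a point): centre of the round-bar steel ring (centre-line radius 39 mm, bar 8 mm thick, opening 70 mm), 80 mm above the bench when up; four coil springs on guide pins hold it up; the pins' tops are 93 mm above the bench, 53 mm to either side in the bed's x and 24 mm in its y
- ring (a joint): how far the ring is pressed down, m: 0 up, stop at 0.020. Springs: 8 N preload plus 0.6 N per mm, upward; the ring weighs 0.25 kg. With the carafe seated centrally its base meets the stake at about 0.013; that takes about 11 N of push on the carafe
- flask: raised copper carafe, about 0.3 kg, 138 mm high: flat base 40 mm across, round belly 88 mm across (a ball whose centre is 39 mm above the base), straight round neck 34 mm across from 85 to 138 mm above the base. Origin at the centre of the base, z up along its axis. Starts standing on the bench. Seated in the ring its base hangs 11 mm below the ring's centre
- neck (a point): grip point on the carafe's axis, 110 mm above its base, in the straight neck
- hammer: steel planishing hammer with a 245 mm ash handle, lying on the bench near the robot; its own y runs along the handle towards the head (head 80 mm long, 29 mm high). Leave alone
- bowl: tin-lined copper bowl, 124 mm across, 50 mm high; origin under its centre. Leave alone
- punch: blackened iron doming punch standing on end, 33 mm across, 115 mm high; origin under its centre. Leave alone
- gauge: scribing gauge: steel foot 70 x 55 x 30 mm, post 200 mm high, thin scriber reaching 60 mm towards its -x; origin under the foot's centre. Leave alone
There are look-alikes about, which are no part of the job. What is shaped like the flask but grey, purple or turquoise is not meant.

How it is judged:
By the outcome, as a careful person would: the job done as asked, in the order asked, and still so for the second after the job is handed in, while the arm keeps its last pose, push and grip.
It also fails if it takes over 72 s, if anything falls off the work surface, if the arm or the gripper's body presses on something with over 40 N, if the wrist force passes 120 N, or if a joint passes its speed limit or range.

### The arm

A 6-joint arm with a two-finger parallel gripper is mounted at the origin on the work surface. World frame = base frame: x ahead of the robot, y to its left, z up, the work surface at z = 0. Lengths are in m, angles in rad, forces in N, time in s.
With the tool pointing down it reaches from about 0.275 to 0.725 m from the base axis. Payload 15.9 kg.
Tool frame: the origin (TCP) lies between the finger pads; the fingertips stand ctrl.finger_overhang ahead of it and the grasp point (between the pads) is the TCP (ctrl.finger_overhang is the distance from the TCP to the fingertips, in m); z points along the fingers, y is the line along which they close (so a half turn about z gives the same grasp; the last joint's range is limited). The gripper opens to 85 mm and grips with 20 to 120 N. Pads are 22 mm wide; open, the fingers measure 114 mm over their backs; the gripper's body (76 mm by 85 mm) begins 54 mm behind the grasp point. The pads swing forward as they close: fully open they stand 13 mm farther back than shut.
Start: joints at [-1.326, 0.213, -0.034, 1.323, 0, 1.571], TCP at [0.121, -0.485, 0.25] pointing down, gripper open.
Joint ranges: [-2.98, 2.98], [-0.74, 1.72], [-1.14, 1.35], [-2.1, 2.04], [-1.57, 1.44], [-3.14, 3.14]. Speed limits (rad/s): [1.89, 1.89, 2.39, 2.57, 3.14, 3.14].

### API

Orientations are given as a unit quaternion [w, x, y, z].
In Python, from workcell import ctrl, cams, workorder gives the robot as it stands. The module is installed in compiled form; this text tells all that it offers.
- The arm moves only by the shell command python3 -m crank 'ROWS' [FORCE]. ROWS is JSON, a list of rows, each a list of 3 entries, a list of its own where there are three numbers: the gripper's target within -1 to 1 (fully open at 1, half-way at 0, shut at -1), then the shift along the tool's x, y, z in cm, then the turn, a rotation vector about the tool's x, y, z in rad. In form: [[hand, [tx, ty, tz], [ax, ay, az]], ...]. A call has 1 to 10 rows; each row shifts and turns the commanded pose from where the row before left it, along the tool's axes as they then stand; what a row does not reach is not made up. A row lasts 1/8 s, in which the tool goes at most 62.5 mm and 10.7 degrees, less where a joint would pass 70% of its speed; a pose out of reach is approached as far as the arm can. A call is refused whole if a number of a shift passes 6.25 or a number of a turn 0.188, either way. A call with a gripper value outside its range is refused whole. The fingers move at their own pace and stop on an object; FORCE is the grip in N (left out, the last holds). Time passes only in rows, so rows that do not move let the fingers close. It gives the time, the measured TCP pose, the force, the opening and the grip force at its end, in the units of the state.
- ctrl.state(): the state, without advancing time (a new reading comes with each control period).
- cams.grab_frame(name): name is "scene" or "top"; returns (picture, depth): 400x640x3 uint8, red, green, blue; 400x640 float32, m along the optical axis (not along the pixel's ray), 0 where there is no reading.
- cams.camera_model(name): a dict with "camera_matrix" (3x3 intrinsics, pixels), "R" (3x3) and "t" (3): a world point X has camera coordinates R X + t. Camera axes: x right, y down, z forward; pixel columns grow to the right and rows downward; lengths in m; the calibration is good to about 2 mm. A picture is of the moment at which its call begins. camera_model takes no time and is no camera call.
- workorder.hand_in(): hands the job in; it is judged then, once.
The state is a dict: "clock": time; "joint_pos": joint angles; "dq": joint speeds; "joint_torque": joint torques, N m; "position": TCP position; "tcp_rot": TCP orientation; "contact_force": force on the tool from outside, world axes, zero at the start; "moment": the same for the moment, N m; "gripper_width": finger opening in m; "grasp_force": force on a finger pad.
Only numpy, scipy, OpenCV 4.12 (cv2) and the standard library are available. Lean on these libraries where they do the work, as an engineer would, in place of code of your own. Each camera call takes 0.05 s, during which the arm holds its last target. There are 200 camera calls.

## Working session

There is one attempt and no reset: what is moved stays moved. The work goes in short steps, Python scripts to look and compute and a shell command to move; the robot and the scene stay as the last step left them, time stands still between calls to the robot, and variables do not carry over. Pictures are saved under pics/ and viewed, at most 10 in all, crops included, and the job is handed in when it is done.

```bash
mkdir -p pics
cat > h.py <<'E'
import numpy as np,cv2
from workcell import ctrl,cams,workorder
from scipy.spatial.transform import Rotation as Rn
def snap(n,f):
    p,d=cams.grab_frame(n); cv2.imwrite(f'pics/{f}.png',p[:,:,::-1]); np.save(f'pics/{f}.npy',d); return p,d
def px2w(n,u,v,d=None,z=None):
    m=cams.camera_model(n);K=np.array(m["camera_matrix"]);R=np.array(m["R"]);t=np.array(m["t"])
    r=np.linalg.inv(K)@[u,v,1]
    if z is None: return R.T@(r*d-t)
    o=-R.T@t; w=R.T@r; return o+w*(z-o[2])/w[2]
def w2px(n,X):
    m=cams.camera_model(n);c=np.array(m["R"])@X+np.array(m["t"]);p=np.array(m["camera_matrix"])@c;return p[:2]/p[2]
def tool():
    s=ctrl.state();q=s["tcp_rot"];return np.array(s["position"]),Rn.from_quat([q[1],q[2],q[3],q[0]]).as_matrix(),s
E
python3 - <<'E'
from h import *
np.set_printoptions(precision=3,suppress=True)
snap('top','t1');snap('scene','s1')
p,R,s=tool();print(s,R,ctrl.finger_overhang)
for n in('top','scene'):
    m=cams.camera_model(n);print(-np.array(m["R"]).T@m["t"],m["R"][2])
E
```

```text
{'clock': 0.1, 'joint_pos': array([-1.326,  0.213, -0.035,  1.323,  0.   ,  1.571]), 'dq': array([-0.001, -0.   ,  0.003, -0.   ,  0.001, -0.001]), 'joint_torque': array([  0.   , -68.725,  48.781,   0.012,   0.   ,   0.   ]), 'position': array([ 0.121, -0.485,  0.25 ]), 'tcp_rot': array([-0.   ,  0.993,  0.122, -0.   ]), 'contact_force': array([-0.59 , -0.205, -1.235]), 'moment': array([ 0.021, -0.   ,  0.005]), 'grasp_force': 0.0, 'gripper_width': 0.08521941098871395} [[ 0.97   0.242 -0.   ]
 [ 0.242 -0.97   0.001]
 [ 0.    -0.001 -1.   ]] 0.019
[0.348 0.138 1.577] [ 0.08   0.013 -0.997]
[ 0.87  -0.42   1.215] [-0.309  0.419 -0.853]
```

View pics/t1.png

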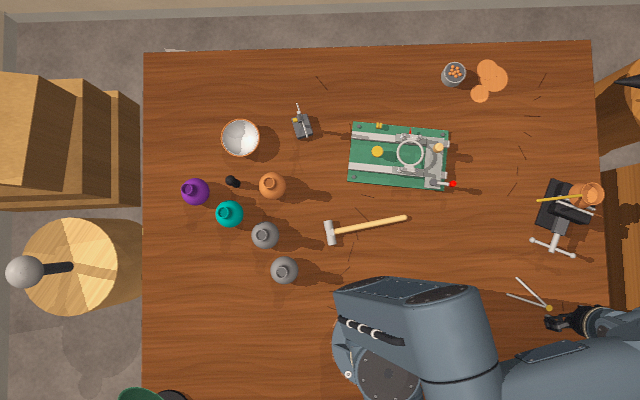

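View pics/s1.png

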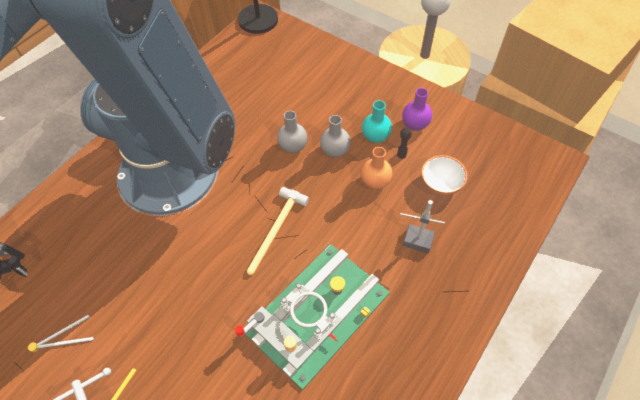

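The top view shows the bed at (400,155), with the stake at (377,151), ring (410,153), ash knob (438,147) and red knob (453,184). The copper carafe is at (272,185). Next I'll enlarge the bed area.

Run:
```python
from h import *
a=cv2.imread('pics/t1.png')[115:200,335:470];b=cv2.imread('pics/s1.png')[240:390,225:395]
a=cv2.resize(a,None,fx=5.9,fy=5.9,interpolation=3)
cv2.imwrite('pics/t1c.png',a);cv2.imwrite('pics/s1c.png',cv2.resize(b,None,fx=4,fy=4,interpolation=3)[:600])
```

```text
(no output)
```

View pics/t1c.png

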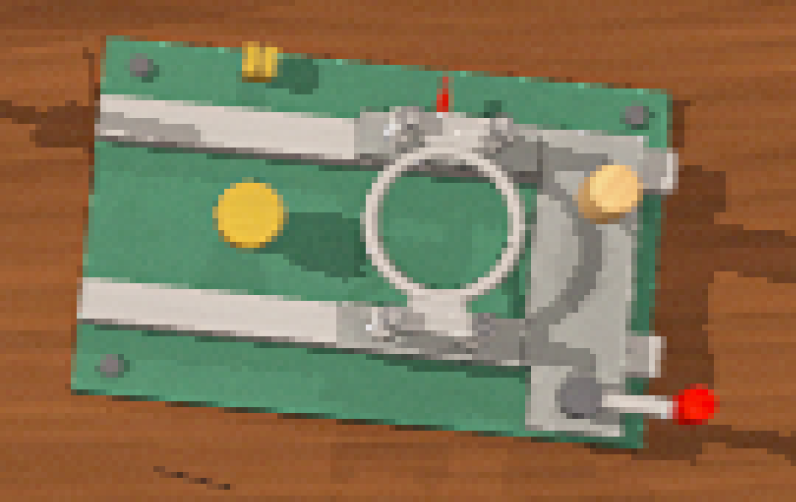

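View pics/s1c.png

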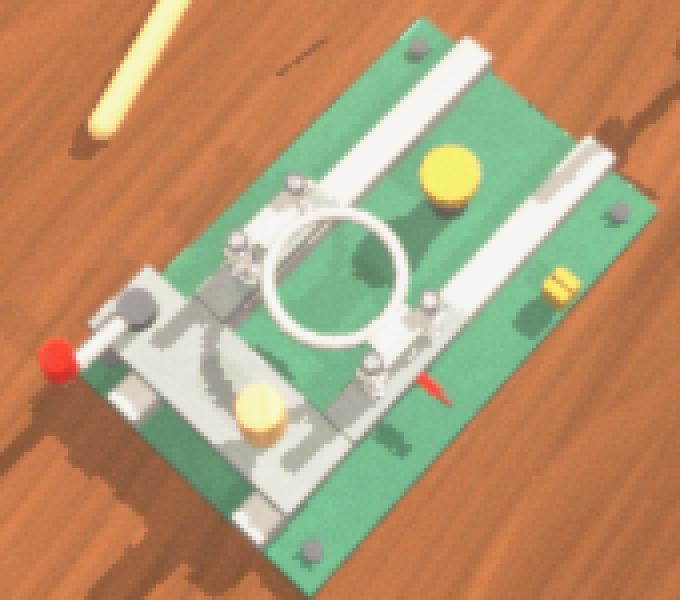

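Run:
```python
from h import *
np.set_printoptions(precision=4,suppress=True)
P=dict(stake=((250,214),(451,175),.056),ring=((444,222),(338,278),.084),hand=((615,187),(262,408),.098),red=((700,404),(60,360),.088),axis=((580,397),(136,308),.07),mark=((260,60),(562,288),.03),ptr=((445,80),(448,402),.033))
W={}
for k,(a,b,z) in P.items():
    A=px2w('top',335+a[0]/5.9-.4,115+a[1]/5.9-.4,z=z);B=px2w('scene',225+b[0]/4-.4,240+b[1]/4-.4,z=z);W[k]=(A+B)/2;print(k,A[:2],B[:2])
print('yaw est', [np.arctan2(*( (W[a]-W[b])[[0,1]]*[-1,1])) for a,b in(('stake','ring'),('stake','hand'))], )
v=W['mark']-W['stake'];print('yaw mark',np.arctan2(v[1],v[0]))
v=W['red']-W['axis'];print('lever',v)
for n,f,(u0,u1,v0,v1) in(('top','t1',(255,292,165,205)),('scene','s1',(355,398,140,195))):
    im=cv2.imread(f'pics/{f}.png').astype(int);d=np.load(f'pics/{f}.npy')
    pts=[px2w(n,u,v,d[v,u]) for u in range(u0,u1) for v in range(v0,v1) if d[v,u]>0]
    pts=np.array(pts);h=pts[pts[:,2]>.09];print(n,len(h),(h.min(0)+h.max(0))/2,h.mean(0),h.max(0))
    b=pts[(pts[:,2]>.025)&(pts[:,2]<.085)]
    from scipy.optimize import least_squares
    r=least_squares(lambda c:np.linalg.norm(b-[c[0],c[1],.039],axis=1)-.044,b.mean(0)[:2],loss='soft_l1',f_scale=.002);print(r.x)
```

```text
stake [ 0.6079 -0.0181] [ 0.6073 -0.0201]
ring [ 0.5962 -0.1171] [ 0.5963 -0.119 ]
hand [ 0.6099 -0.2044] [ 0.6093 -0.2064]
red [ 0.4961 -0.246 ] [ 0.4978 -0.2481]
axis [ 0.5032 -0.1876] [ 0.5081 -0.1967]
mark [ 0.6976 -0.0291] [ 0.6968 -0.0325]
ptr [ 0.683  -0.1293] [ 0.6805 -0.1291]
yaw est [np.float64(-0.11411685371890667), np.float64(0.01100494998339647)]
yaw mark -0.1299094810581658
lever [-0.0087 -0.0549  0.018 ]
top 127 [0.5074 0.3177 0.1178] [0.5084 0.3188 0.1124] [0.524  0.3343 0.1451]
[0.5088 0.3189]Traceback (most recent call last):
  File "<stdin>", line 12, in <module>
  File "h.py", line 7, in px2w
    m=cams.camera_model(n);K=np.array(m["camera_matrix"]);R=np.array(m["R"]);t=np.array(m["t"])
ValueError: time passes only in moves, steps and waits
```

```bash
cat >> h.py <<'E'
def go(x,y,z,ang=None):
    """print remaining tool-frame shift (cm) and turn about tool z; ang = wanted tool-x heading, rad"""
    p,R,s=tool();d=R.T@(np.array([x,y,z])-p)*100;h=np.arctan2(R[1,0],R[0,0])
    print('pos',p.round(4),'head',round(h,3),'tilt',R[:2,2].round(3),'d',d.round(2),'turn',None if ang is None else round(-((ang-h+np.pi)%(2*np.pi)-np.pi),3),'F',s["contact_force"].round(1),'t',round(s["clock"],2),'w',round(s["gripper_width"],4),'j',np.round(s["joint_pos"],2))
E
python3 -m crank '[[1,[0,0,0],[0,0,-0.172]],[1,[0,0,0],[0,0,-0.172]],[1,[0,0,0],[0,0,-0.172]],[1,[0,0,0],[0,0,-0.172]],[1,[0,0,0],[0,0,-0.172]],[1,[0,0,0],[0,0,-0.172]],[1,[0,0,0],[0,0,-0.172]]]' 30
python3 -c "
from h import *
go(.497,-.247,.2,1.451)"
```

```text
clock: 0.98
position: [0.1211, -0.4849, 0.25]
tcp_rot: [-0.0, 0.747, 0.665, 0.0]
contact_force: [0.3, 0.5, 0.3]
gripper_width: 0.0855
grasp_force: 0.0
pos [ 0.1211 -0.4849  0.25  ] head 1.454 tilt [-0.     0.001] d [27.99 34.57  5.01] turn 0.003 F [0.3 0.5 0.3] t 0.97 w 0.0855 j [-1.33  0.21 -0.03  1.32  0.    0.36]
```

```bash
python3 -m crank '[[1,[2.8,3.46,0.3],[0,0,0]],[1,[2.8,3.46,0.3],[0,0,0]],[1,[2.8,3.46,0.3],[0,0,0]],[1,[2.8,3.46,0.5],[0,0,0]],[1,[2.8,3.46,0.5],[0,0,0]],[1,[2.8,3.46,0.5],[0,0,0]],[1,[2.8,3.46,0.5],[0,0,0]],[1,[2.8,3.46,0.5],[0,0,0]],[1,[2.8,3.46,0.7],[0,0,0]],[1,[2.8,3.46,0.7],[0,0,0]]]' >/dev/null
python3 -m crank '[[1,[0,0,0],[0,0,0]],[1,[0,0,0],[0,0,0]]]' >/dev/null
python3 - <<'E'
from h import *
go(.497,-.247,.084,1.451)
p,d=snap('scene','s2');a=p[230:390,180:400,::-1];cv2.imwrite('pics/s2c.png',cv2.resize(a,None,fx=3.6,fy=3.6,interpolation=3))
E
```

```text
pos [ 0.4983 -0.2493  0.202 ] head 1.449 tilt [-0.001  0.   ] d [ 0.21 -0.15 11.8 ] turn -0.002 F [-0.4 -0.3 -0.1] t 2.48 w 0.0855 j [-0.46  0.34  0.02  1.25 -0.    1.23]
```

View pics/s2c.png

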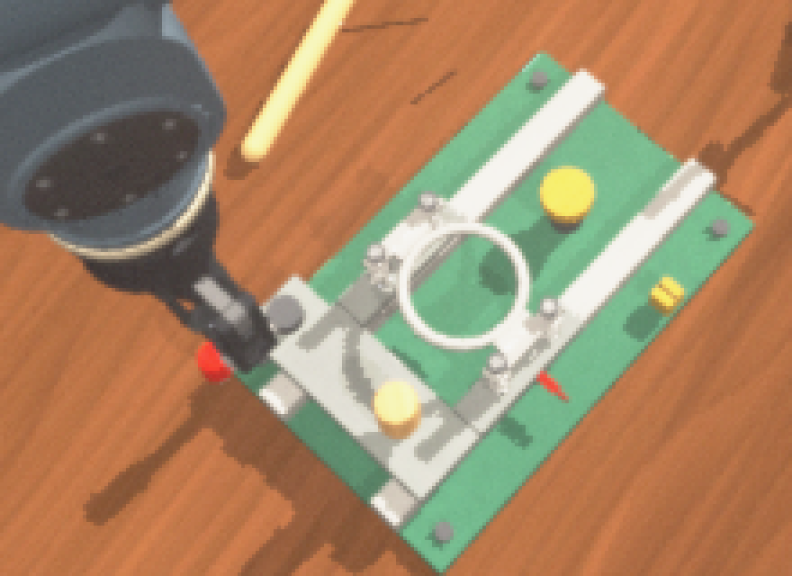

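The fingers stand above and around the red knob (210,362). The hub is clear of them, so I'll descend and grip.

```bash
python3 -m crank '[[1,[0.2,-0.15,3],[0,0,0]],[1,[0,0,3],[0,0,0]],[1,[0,0,3],[0,0,0]],[1,[0,0,2],[0,0,0]],[1,[0,0,0.8],[0,0,0]],[1,[0,0,0],[0,0,0]]]' 30
python3 -m crank '[[-1,[0,0,0],[0,0,0]],[-1,[0,0,0],[0,0,0]],[-1,[0,0,0],[0,0,0]],[-1,[0,0,0],[0,0,0]],[-1,[0,0,0],[0,0,0]],[-1,[0,0,0],[0,0,0]]]' 30
python3 -c "
from h import *
go(.497,-.247,.084,1.451)"
```

```text
clock: 3.28
position: [0.4971, -0.2475, 0.0846]
tcp_rot: [-0.0, 0.749, 0.662, -0.0]
contact_force: [-0.3, 0.3, 0.3]
gripper_width: 0.0852
grasp_force: 0.0
clock: 4.03
position: [0.4972, -0.2472, 0.0846]
tcp_rot: [0.0, 0.749, 0.663, -0.0]
contact_force: [-4.5, -0.6, 5.7]
gripper_width: 0.0188
grasp_force: 29.1
pos [ 0.4972 -0.2472  0.0846] head 1.449 tilt [-0. -0.] d [ 0.02 -0.02  0.06] turn -0.002 F [-4.5 -0.6  5.7] t 4.03 w 0.0188 j [-0.46  0.41 -0.19  0.97 -0.    1.23]
```

```bash
python3 -m crank '[[-1,[0.05,-0.77,0],[0,0,0.14]],[-1,[0.05,-0.77,0],[0,0,0.14]],[-1,[0.05,-0.77,0],[0,0,0.14]],[-1,[0.05,-0.77,0],[0,0,0.14]],[-1,[0,0,0],[0,0,0]]]' 30
python3 -c "
from h import *
p,R,s=tool();A=np.array([.5038,-.1926]);d=p[:2]-A;print(np.hypot(*d),-1.69-np.arctan2(d[1],d[0]));go(*p,1.451)"
```

```text
clock: 4.65
position: [0.4697, -0.2346, 0.0846]
tcp_rot: [-0.0, 0.903, 0.429, 0.001]
contact_force: [3.1, 5.0, 0.2]
gripper_width: 0.0188
grasp_force: 29.7
0.05405557624567238 0.5630166222381514
pos [ 0.4697 -0.2346  0.0846] head 0.887 tilt [0.001 0.001] d [0. 0. 0.] turn -0.564 F [3.1 5.  0.2] t 4.65 w 0.0188 j [-0.46  0.35 -0.28  0.94  0.    1.79]
```

Tracking is good, so I'll carry on to about 1.36.

```bash
python3 -m crank '[[-1,[0.05,-0.77,0],[0,0,0.14]],[-1,[0.05,-0.77,0],[0,0,0.14]],[-1,[0.05,-0.77,0],[0,0,0.14]],[-1,[0.05,-0.77,0],[0,0,0.14]],[-1,[0.05,-0.77,0],[0,0,0.14]],[-1,[0.05,-0.55,0],[0,0,0.1]],[-1,[0,0,0],[0,0,0]]]' 30
python3 -c "
from h import *
p,R,s=tool();A=np.array([.5038,-.1926]);d=p[:2]-A;print(np.hypot(*d),-1.69-np.arctan2(d[1],d[0]));go(*p,1.451)"
```

```text
clock: 5.52
position: [0.4515, -0.1975, 0.0848]
tcp_rot: [0.0, 0.999, 0.044, 0.002]
contact_force: [16.2, -1.1, -12.2]
gripper_width: 0.0191
grasp_force: 29.9
0.05252418055670398 1.3583554057762601
pos [ 0.4515 -0.1975  0.0848] head 0.088 tilt [ 0.004 -0.   ] d [0. 0. 0.] turn -1.363 F [ 16.2  -1.1 -12.2] t 5.53 w 0.0191 j [-0.41  0.29 -0.37  0.91  0.    2.64]
```

```bash
python3 -m crank '[[1,[0,0,0],[0,0,0]],[1,[0,0,0],[0,0,0]],[1,[0,0,0],[0,0,0]],[1,[0,0,-2.5],[0,0,0]],[1,[0,0,-4],[0,0,0]],[1,[0,0,-2.5],[0,0,-0.17]],[1,[0,0,0],[0,0,-0.17]],[1,[0,0,0],[0,0,-0.17]],[1,[0,0,0],[0,0,-0.17]]]' 30 
python3 -m crank '[[1,[0,0,0],[0,0,-0.17]],[1,[0,0,0],[0,0,-0.17]],[1,[0,0,0],[0,0,-0.17]],[1,[0,0,0],[0,0,-0.17]],[1,[0,0,0],[0,0,0]]]' >/dev/null
python3 -c "
from h import *
go(.6096,-.2054,.082,1.451)"
```

```text
clock: 6.65
position: [0.4491, -0.1975, 0.1743]
tcp_rot: [-0.0, 0.926, 0.378, -0.0]
contact_force: [-0.1, -0.0, -0.5]
gripper_width: 0.085
grasp_force: 0.0
pos [ 0.4491 -0.1975  0.1743] head 1.448 tilt [-0. -0.] d [ 1.18 16.03  9.23] turn -0.003 F [ 0.3 -0.2 -0.2] t 7.28 w 0.0855 j [-0.41  0.22 -0.22  1.13 -0.    1.28]
```

```bash
python3 -m crank '[[1,[0.3,4,0],[0,0,0]],[1,[0.3,4,0],[0,0,0]],[1,[0.3,4,0],[0,0,0]],[1,[0.28,4.03,0],[0,0,0]],[1,[0,0,1],[0,0,0]],[1,[0,0,3],[0,0,0]],[1,[0,0,3],[0,0,0]],[1,[0,0,2.2],[0,0,0]],[1,[0,0,0],[0,0,0]]]' 30
python3 -m crank '[[-1,[0,0,0],[0,0,0]],[-1,[0,0,0],[0,0,0]],[-1,[0,0,0],[0,0,0]],[-1,[0,0,0],[0,0,0]],[-1,[0,0,0],[0,0,0]]]' 30
python3 - <<'E'
from h import *
p,d=snap('scene','s3');a=p[230:390,180:400,::-1];cv2.imwrite('pics/s3c.png',cv2.resize(a,None,fx=3.6,fy=3.6,interpolation=3))
p,_,_=tool();go(p[0]+.12*.1,p[1]+.993*.1,p[2],1.451)
E
```

```text
clock: 8.4
position: [0.6078, -0.2049, 0.0807]
tcp_rot: [-0.002, 0.75, 0.662, -0.001]
contact_force: [0.1, -1.2, 0.5]
gripper_width: 0.0854
grasp_force: 0.0
clock: 9.02
position: [0.6096, -0.2053, 0.0831]
tcp_rot: [0.0, 0.749, 0.663, -0.0]
contact_force: [-5.2, 1.1, 7.6]
gripper_width: 0.0274
grasp_force: 29.4
pos [ 0.6096 -0.2053  0.083 ] head 1.449 tilt [ 0. -0.] d [10.   -0.02 -0.  ] turn -0.002 F [-4.6  0.8  8.2] t 9.07 w 0.0275 j [-0.32  0.58  0.08  1.07 -0.    1.37]
```

```bash
python3 -m crank '[[-1,[1,0,0],[0,0,0]],[-1,[1.5,0,0],[0,0,0]],[-1,[1.5,0,0],[0,0,0]],[-1,[1.5,0,0],[0,0,0]],[-1,[1.5,0,0],[0,0,0]],[-1,[1.5,0,0],[0,0,0]],[-1,[0.7,0,0],[0,0,0]],[-1,[0,0,0],[0,0,0]],[-1,[0,0,0],[0,0,0]]]' 30
python3 - <<'E'
from h import *
p,d=snap('top','t4');s,d=snap('scene','s4')
a=cv2.resize(p[115:190,345:425,::-1],(640,600),interpolation=3)[:,:400]
b=cv2.resize(s[285:345,325:385,::-1],(400,400),interpolation=3);b=np.vstack([b,np.zeros((200,400,3),np.uint8)])
cv2.imwrite('pics/c4.png',np.hstack([a,b]))
E
```

```text
clock: 10.2
position: [0.6214, -0.1134, 0.0831]
tcp_rot: [0.0, 0.749, 0.663, 0.001]
contact_force: [-0.9, 4.1, 6.5]
gripper_width: 0.0275
grasp_force: 29.5
```

View pics/c4.png

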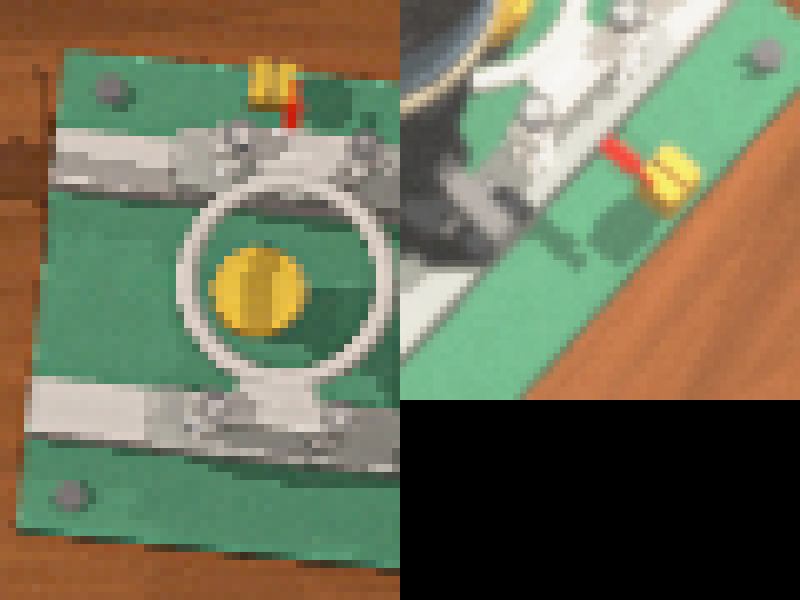

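The pointer (290,105) stands just short of the line at (272,75). I'll put a number on the gap.

Run:
```python
from h import *
by=np.array([.12,.993,0]);bx=np.array([.993,-.12,0])
T=lambda u,v,z:px2w('top',345+(u+.5)/8-.5,115+(v+.5)/8-.5,z=z)
S=lambda u,v,z:px2w('scene',325+(u-400+.5)/6.667-.5,285+(v+.5)/6.667-.5,z=z)
for n,a,b in(('ring-stake',T(285,278,.082),T(259,292,.056)),('ptr-mark T',T(291,98,.033),T(272,82,.03)),('ptr-mark S',S(652,187,.033),S(672,176,.03))):
    print(n,a,b,(b-a)@bx,(b-a)@by)
```

```text
ring-stake [ 0.60810716 -0.02560642  0.082     ] [ 0.60729634 -0.01798347  0.056     ] -0.0017199061514098501 0.007472288374254798
ptr-mark T [ 0.68998548 -0.03582696  0.033     ] [ 0.69742393 -0.0287109   0.03      ] 0.006532452825993652 0.007958860701039456
ptr-mark S [ 0.69331476 -0.03937751  0.033     ] [ 0.69651203 -0.03085044  0.03      ] 0.0021516399100419844 0.008851052975158362
```

```bash
python3 -m crank '[[-1,[0.4,0,0],[0,0,0]],[-1,[0.4,0,0],[0,0,0]],[-1,[0,0,0],[0,0,0]],[-1,[0,0,0],[0,0,0]]]' 30
python3 - <<'E'
from h import *
p=0;s=0
p,d=snap('top','t5');s,d=snap('scene','s5')
a=cv2.resize(p[115:165,360:400,::-1],(480,600),interpolation=cv2.INTER_CUBIC)
b=cv2.resize(s[290:330,350:382,::-1],(320,400),interpolation=cv2.INTER_CUBIC);b=np.vstack([b,np.zeros((200,320,3),np.uint8)])
cv2.imwrite('pics/c5.png',np.hstack([a,b]))
E
```

```text
clock: 10.8
position: [0.6224, -0.106, 0.0831]
tcp_rot: [0.0, 0.749, 0.663, 0.0]
contact_force: [-0.2, 1.2, 6.1]
gripper_width: 0.0271
grasp_force: 29.5
```

View pics/c5.png

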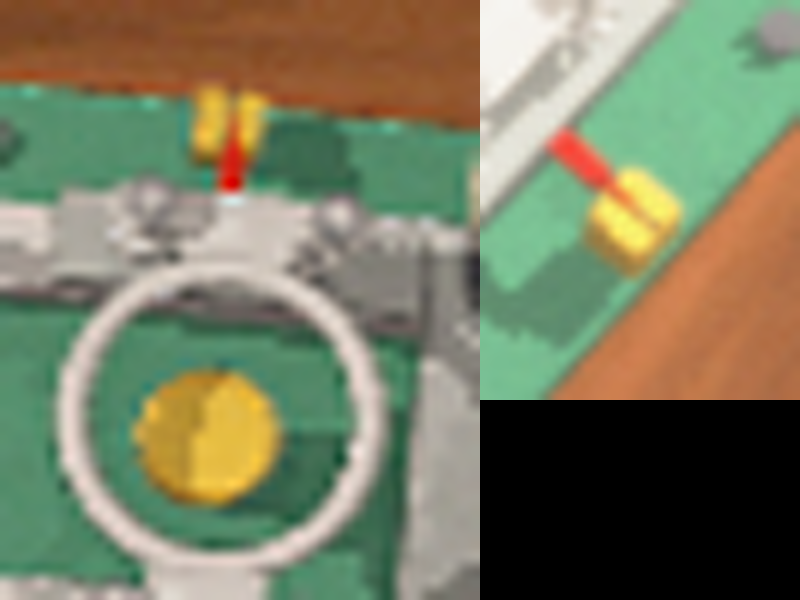

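Run:
```python
from h import *
by=np.array([.12,.993,0]);bx=np.array([.993,-.12,0])
T=lambda u,v,z:px2w('top',360+(u+.5)/12-.5,115+(v+.5)/12-.5,z=z)
S=lambda u,v,z:px2w('scene',350+(u-480+.5)/10-.5,290+(v+.5)/10-.5,z=z)
for n,a,b in(('ring-stake',T(223,414,.082),T(207,437,.056)),('ptr-mark T',T(232,165,.034),T(232,108,.03)),('ptr-mark S',S(575,150,.034),S(650,212,.03))):
    print(n,a,b,(b-a)@bx,(b-a)@by)
go(.4959+.0121,-.145,.084)
```

```text
ring-stake [ 0.6091293  -0.01922087  0.082     ] [ 0.60764196 -0.01753308  0.056     ] -0.0016794581651730762 0.0014974981437757395
ptr-mark T [ 0.68510335 -0.02891041  0.034     ] [ 0.70157105 -0.02985868  0.03      ] 0.016466211333710228 0.0010344856654239925
ptr-mark S [ 0.67593585 -0.02742175  0.034     ] [ 0.69851807 -0.02876401  0.03      ] 0.022585216635498777 0.0013769986697030458
pos [ 0.6224 -0.106   0.0831] head 1.449 tilt [ 0.001 -0.   ] d [ -5.26 -10.88  -0.11] turn None F [-0.7  0.4  6.9] t 10.9 w 0.0275 j [-0.17  0.56  0.04  1.05  0.    1.52]
```

```bash
python3 -m crank '[[-1,[0.13,0,0],[0,0,0]],[-1,[0,0,0],[0,0,0]],[-1,[0,0,0],[0,0,0]]]' 30
python3 -m crank '[[1,[0,0,0],[0,0,0]],[1,[0,0,0],[0,0,0]],[1,[0,0,0],[0,0,0]],[1,[0,0,-4],[0,0,0]],[1,[0,0,-5],[0,0,0]],[1,[0,0,0],[0,0,0]]]' 30
python3 - <<'E'
from h import *
# knob expected: original open pos + carriage travel
p,d=snap('top','t6');s,d=snap('scene','s6')
for n,im in(('top',p),('scene',s)):
    h=cv2.cvtColor(im,cv2.COLOR_RGB2HSV);m=((h[...,0]<6)|(h[...,0]>175))&(h[...,1]>200)&(h[...,2]>150)
    k,l,st,c=cv2.connectedComponentsWithStats(m.astype(np.uint8))
    for i in range(1,k):
        if st[i,4]>5: print(n,c[i],st[i],px2w(n,*c[i],z=.086))
go(.4491+.0120,-.1975+.1005,.084,0.088)
E
```

```text
clock: 11.28
position: [0.6224, -0.1051, 0.0831]
tcp_rot: [0.001, 0.749, 0.663, 0.0]
contact_force: [-0.8, -2.8, 6.4]
gripper_width: 0.0268
grasp_force: 29.5
clock: 12.02
position: [0.624, -0.105, 0.1763]
tcp_rot: [0.002, 0.749, 0.663, 0.002]
contact_force: [1.1, 0.3, -0.1]
gripper_width: 0.0857
grasp_force: 0.0
scene [269.6875 272.0625] [267 269   6   6  16] [ 0.46543243 -0.099334    0.086     ]
pos [ 0.6222 -0.1047  0.1724] head 1.449 tilt [ 0.001 -0.   ] d [ -1.2  -16.09   8.83] turn 1.361 F [-0.2  0.3 -0.6] t 12.12 w 0.0854 j [-0.17  0.51  0.19  1.25  0.    1.53]
```

```bash
python3 -m crank '[[1,[-0.31,-3.95,0],[0,0,0]],[1,[-0.31,-3.95,0],[0,0,0]],[1,[-0.31,-3.95,0],[0,0,0]],[1,[-0.31,-3.95,0],[0,0,0]],[1,[0,0,0],[0,0,0.166]],[1,[0,0,0],[0,0,0.166]],[1,[0,0,0],[0,0,0.166]],[1,[0,0,0],[0,0,0.166]]]' >/dev/null
python3 -m crank '[[1,[0,0,0],[0,0,0.166]],[1,[0,0,0],[0,0,0.166]],[1,[0,0,0],[0,0,0.166]],[1,[0,0,0],[0,0,0.166]],[1,[0,0,0],[0,0,0]]]' >/dev/null
python3 - <<'E'
from h import *
go(.464,-.098,.084,0.12)
s,d=snap('scene','s7');b=s[215:335,220:380,::-1];cv2.imwrite('pics/c7.png',cv2.resize(b,None,fx=5,fy=5,interpolation=3))
E
```

```text
pos [ 0.4631 -0.0976  0.1713] head 0.122 tilt [-0.002  0.   ] d [0.1  0.05 8.73] turn 0.002 F [-0.1  0.1 -0.1] t 13.75 w 0.085 j [-0.21  0.19 -0.26  1.12  0.    2.81]
```

View pics/c7.png

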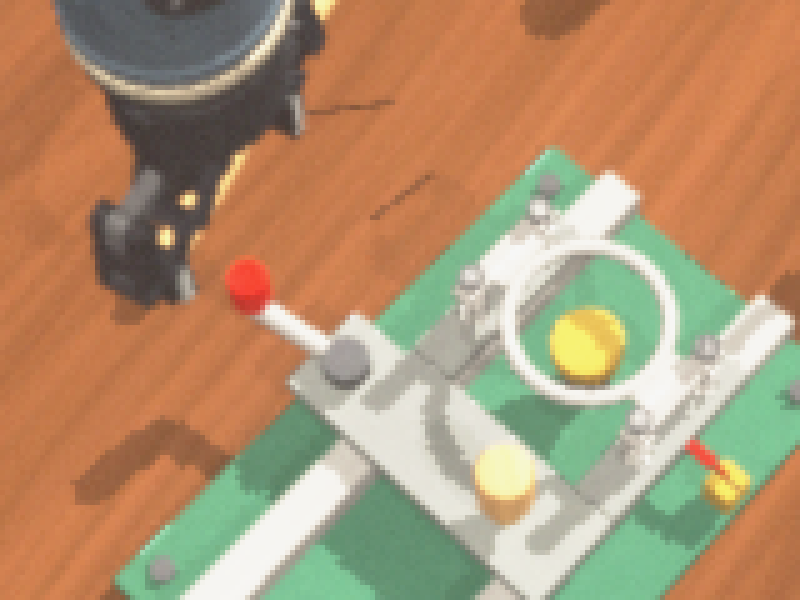

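The pointer is on the line at (715,470), and the knob at (249,287) sits between the fingers. I'll descend, grip and swing it shut.

```bash
python3 -m crank '[[1,[0.1,0.05,2],[0,0,0]],[1,[0,0,3],[0,0,0]],[1,[0,0,3],[0,0,0]],[1,[0,0,0.7],[0,0,0]],[1,[0,0,0],[0,0,0]],[-1,[0,0,0],[0,0,0]],[-1,[0,0,0],[0,0,0]],[-1,[0,0,0],[0,0,0]],[-1,[0,0,0],[0,0,0]],[-1,[0,0,0],[0,0,0]]]' 30
python3 -c "
from h import *
p,R,s=tool();A=np.array([.516,-.0916]);d=p[:2]-A;print(np.hypot(*d),-1.69-np.arctan2(d[1],d[0])+2*np.pi*(d[1]>0));go(*p,1.451)"
```

```text
clock: 15.05
position: [0.4649, -0.0982, 0.0856]
tcp_rot: [0.0, 0.998, 0.06, 0.0]
contact_force: [-2.2, 1.1, 5.8]
gripper_width: 0.0189
grasp_force: 29.1
0.051536320398120956 1.3240680637854787
pos [ 0.4649 -0.0982  0.0856] head 0.121 tilt [ 0. -0.] d [0. 0. 0.] turn -1.33 F [-2.2  1.1  5.8] t 15.05 w 0.0189 j [-0.21  0.26 -0.41  0.9   0.    2.81]
```

```bash
python3 -m crank '[[-1,[0.05,0.75,0],[0,0,-0.14]],[-1,[0.05,0.75,0],[0,0,-0.14]],[-1,[0.05,0.75,0],[0,0,-0.14]],[-1,[0.05,0.75,0],[0,0,-0.14]],[-1,[0.05,0.75,0],[0,0,-0.14]],[-1,[0,0,0],[0,0,0]]]' 30
python3 -c "
from h import *
p,R,s=tool();A=np.array([.516,-.0916]);d=p[:2]-A;print(np.hypot(*d),-1.69-np.arctan2(d[1],d[0])+2*np.pi*(d[1]>0));go(.4972+.0121,-.2472+.1002,.0846,1.451)"
```

```text
clock: 15.8
position: [0.4804, -0.132, 0.0855]
tcp_rot: [0.0, 0.917, 0.4, -0.001]
contact_force: [-12.9, -5.6, 13.0]
gripper_width: 0.019
grasp_force: 30.0
0.05388603667988416 0.6034299685357678
pos [ 0.4804 -0.132   0.0855] head 0.822 tilt [-0.002 -0.002] d [0.87 3.14 0.09] turn -0.629 F [-12.9  -5.6  13. ] t 15.8 w 0.019 j [-0.27  0.3  -0.35  0.92 -0.    2.05]
```

```bash
python3 -m crank '[[-1,[0.05,0.76,0],[0,0,-0.14]],[-1,[0.05,0.76,0],[0,0,-0.14]],[-1,[0.05,0.76,0],[0,0,-0.14]],[-1,[0.05,0.76,0],[0,0,-0.14]],[-1,[0,0.4,0],[0,0,-0.07]],[-1,[0,0,0],[0,0,0]]]' 30
python3 -c "
from h import *
p,R,s=tool();A=np.array([.516,-.0916]);d=p[:2]-A;print(np.hypot(*d),-1.69-np.arctan2(d[1],d[0])+2*np.pi*(d[1]>0));go(.4972+.0121,-.2472+.1002,.0846,1.451)"
```

```text
clock: 16.55
position: [0.5111, -0.1467, 0.0855]
tcp_rot: [0.0, 0.748, 0.664, -0.001]
contact_force: [-9.5, -13.0, 7.3]
gripper_width: 0.019
grasp_force: 29.7
0.05529371499908104 -0.030678366618950292
pos [ 0.5111 -0.1467  0.0855] head 1.451 tilt [-0.002 -0.002] d [-0.05 -0.18  0.09] turn 0.0 F [ -9.5 -13.    7.3] t 16.55 w 0.019 j [-0.28  0.37 -0.26  0.95 -0.    1.41]
```

```bash
python3 -m crank '[[-1,[0,0.2,0],[0,0,0]],[-1,[0,0.1,0],[0,0,0]],[-1,[0,0,0],[0,0,0]]]' 30
python3 -m crank '[[1,[0,0,0],[0,0,0]],[1,[0,0,0],[0,0,0]],[1,[0,0,0],[0,0,0]],[1,[0,0,-3],[0,0,0]],[1,[0,0,-4],[0,0,0]],[1,[0,-3,-4],[0,0,0]],[1,[-4,-3,-2],[0,0,0]],[1,[-4,-3,0],[0,0,0]],[1,[0,0,0],[0,0,0]]]' 30
python3 - <<'E'
from h import *
p,d=snap('top','t8');s,d=snap('scene','s8')
a=cv2.resize(p[115:195,350:430,::-1],(400,400),interpolation=cv2.INTER_CUBIC)
b=cv2.resize(s[225:345,260:380,::-1],(400,400),interpolation=cv2.INTER_CUBIC)
cv2.imwrite('pics/c8.png',np.hstack([a,b]))
by=np.array([.12,.993,0])
h=cv2.cvtColor(s,cv2.COLOR_RGB2HSV);m=((h[...,0]<6)|(h[...,0]>175))&(h[...,1]>200)&(h[...,2]>150)
k,l,st,c=cv2.connectedComponentsWithStats(m.astype(np.uint8))
for i in range(1,k): print(c[i],st[i,4],px2w('scene',*c[i],z=.086))
E
```

```text
clock: 16.92
position: [0.5115, -0.1468, 0.0852]
tcp_rot: [-0.001, 0.749, 0.663, -0.003]
contact_force: [-28.1, -8.4, 23.3]
gripper_width: 0.0189
grasp_force: 31.9
clock: 18.05
position: [0.4146, -0.2163, 0.2158]
tcp_rot: [0.0, 0.749, 0.662, -0.0]
contact_force: [1.3, 0.3, -0.5]
gripper_width: 0.085
grasp_force: 0.0
[272. 296.] 3 [ 0.50740082 -0.14348752  0.086     ]
[273.5 299.5] 2 [ 0.51556453 -0.14820631  0.086     ]
[272. 301.] 1 [ 0.51497934 -0.15306698  0.086     ]
```

View pics/c8.png

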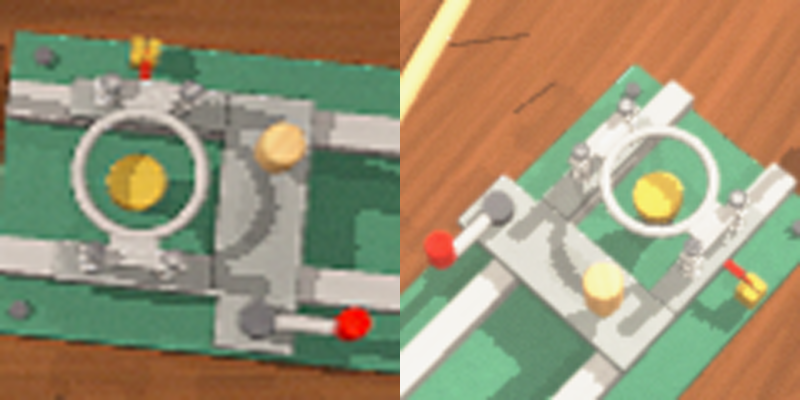

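The lever is hard on its shut stop (28 N push) and the pointer still meets the line at (147,68). Now for the carafe.

```bash
python3 -m crank '[[1,[5.41,0.29,0],[0,0,0]],[1,[5.41,0.29,0],[0,0,0]],[1,[5.41,0.29,0],[0,0,0]],[1,[5.41,0.29,0],[0,0,0]],[1,[5.41,0.29,0],[0,0,0]],[1,[5.41,0.29,0],[0,0,0]],[1,[5.41,0.29,0],[0,0,0]],[1,[5.41,0.29,0],[0,0,0]],[1,[5.41,0.29,0],[0,0,0]],[1,[5.41,0.29,0],[0,0,0]]]' >/dev/null
python3 -m crank '[[1,[0,0,0],[0,0,0]],[1,[0,0,0],[0,0,0]]]'
python3 - <<'E'
from h import *
go(.508,.3175,.112,1.451)
s,d=snap('scene','s9');b=s[80:240,300:480,::-1];cv2.imwrite('pics/c9.png',cv2.resize(b,None,fx=3.7,fy=3.7,interpolation=3))
E
```

```text
clock: 19.65
position: [0.5091, 0.3199, 0.2147]
tcp_rot: [-0.0, 0.748, 0.664, -0.0]
contact_force: [0.1, 0.9, 0.4]
gripper_width: 0.0851
grasp_force: 0.0
pos [0.5091 0.3199 0.2147] head 1.452 tilt [-0.001 -0.001] d [-0.24 -0.08 10.27] turn 0.001 F [0.1 0.9 0.4] t 19.65 w 0.0851 j [ 0.56  0.43  0.18  1.32 -0.    2.25]
```

View pics/c9.png

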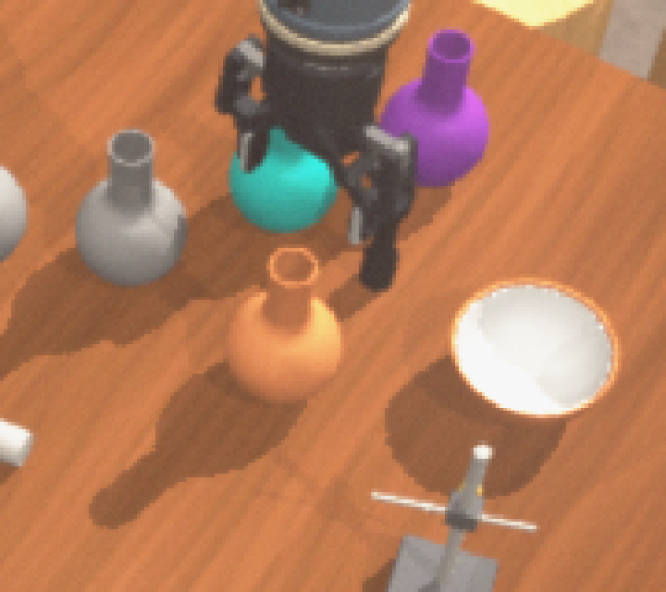

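The carafe's rim centre is at (293,268) in the crop, with the gripper hanging above it. I'll check its position from this view.

Run:
```python
from h import *
print(px2w('scene',300+293.5/3.7-.5,80+268.5/3.7-.5,z=.138))
go(.508,.318,.112,1.451)
```

```text
[0.50658729 0.31616026 0.138     ]
pos [0.5093 0.3191 0.215 ] head 1.451 tilt [-0.001 -0.   ] d [-0.13 -0.11 10.3 ] turn 0.0 F [-0.3  0.   0.2] t 19.7 w 0.0855 j [ 0.56  0.43  0.18  1.32 -0.    2.25]
```

```bash
python3 -m crank '[[1,[-0.2,-0.13,2],[0,0,0]],[1,[0,0,3],[0,0,0]],[1,[0,0,3],[0,0,0]],[1,[0,0,2.3],[0,0,0]],[1,[0,0,0],[0,0,0]],[-1,[0,0,0],[0,0,0]],[-1,[0,0,0],[0,0,0]],[-1,[0,0,0],[0,0,0]],[-1,[0,0,0],[0,0,0]],[-1,[0,0,0],[0,0,0]]]' 70
python3 -m crank '[[-1,[0,0,0],[0,0,0]],[-1,[0,0,-2],[0,0,0]],[-1,[0,0,-4],[0,0,0]],[-1,[0,0,-5],[0,0,0]],[-1,[0,0,-4],[0,0,0]],[-1,[0,0,0],[0,0,0]]]' 70
python3 - <<'E'
from h import *
p,d=snap('top','t10');s,d=snap('scene','s10')
go(.608,-.0185,.26,1.451)
d=np.load('pics/s10.npy');P,R,_=tool()
u,v=w2px('scene',P-[0,0,.071]);print(u,v)
pts=[]
for a in range(int(u)-30,int(u)+30):
    for b in range(int(v)-30,int(v)+30):
        c=s[b,a].astype(int)
        if d[b,a]>0 and c[0]>1.5*c[2] and c[0]>120: pts.append((a,b))
m=cams.camera_model('scene');K=np.array(m["camera_matrix"]);Ri=np.array(m["R"]).T;pts=np.array(pts)
X=(np.linalg.inv(K)@np.c_[pts,np.ones(len(pts))].T*d[pts[:,1],pts[:,0]]-np.array(m["t"])[:,None]);X=(Ri@X).T
X=X[(np.linalg.norm(X-(P-[0,0,.071]),axis=1)<.055)]
from scipy.optimize import least_squares
r=least_squares(lambda c:np.linalg.norm(X-c,axis=1)-.044,P-[0,0,.071],loss='soft_l1',f_scale=.002);print(len(X),r.x,r.x-P)
E
```

```text
clock: 20.95
position: [0.5085, 0.3175, 0.1133]
tcp_rot: [0.0, 0.748, 0.663, 0.001]
contact_force: [-2.3, -1.1, 7.9]
gripper_width: 0.0325
grasp_force: 69.1
clock: 21.7
position: [0.5092, 0.3179, 0.2654]
tcp_rot: [0.0, 0.748, 0.663, 0.002]
contact_force: [-0.4, 0.6, -4.0]
gripper_width: 0.0327
grasp_force: 70.8
pos [0.5081 0.3172 0.2618] head 1.451 tilt [-0. -0.] d [-32.13  13.93   0.18] turn -0.0 F [-0.2 -0.8 -4. ] t 21.8 w 0.0326 j [ 0.56  0.43  0.29  1.43 -0.    2.25]
381.19556502886707 139.43971785644783
819 [0.50614631 0.31666789 0.19093459] [-0.00197073 -0.00054783 -0.07084636]
```

```bash
python3 -m crank '[[-1,[-3,0,0],[0,0,0]],[-1,[-4,0,0],[0,0,0]],[-1,[-4,0,0],[0,0,0]],[-1,[-4,0.93,0],[0,0,0]],[-1,[-4,3,0],[0,0,0]],[-1,[-4,3,0],[0,0,0]],[-1,[-4,3,0],[0,0,0]],[-1,[-3.5,3,0],[0,0,0]],[-1,[-1.6,1,0],[0,0,0]],[-1,[0,0,0],[0,0,0]]]' 70
python3 -m crank '[[-1,[0,0,0],[0,0,0]]]' >/dev/null
python3 -c "
from h import *
go(.608,-.0185,.185,1.451)"
```

```text
clock: 23.05
position: [0.6077, -0.0189, 0.2607]
tcp_rot: [-0.001, 0.749, 0.663, -0.001]
contact_force: [-0.0, -1.1, -3.5]
gripper_width: 0.0328
grasp_force: 71.1
pos [ 0.6074 -0.0173  0.2618] head 1.451 tilt [-0.001  0.   ] d [-0.12  0.08  7.68] turn 0.0 F [-0.2 -0.6 -3.7] t 23.18 w 0.0325 j [-0.03  0.45  0.32  1.45  0.    1.66]
```

```bash
python3 -m crank '[[-1,[-0.12,0.07,2],[0,0,0]],[-1,[0,0,3],[0,0,0]],[-1,[0,0,2],[0,0,0]],[-1,[0,0,0.4],[0,0,0]],[-1,[0,0,0.4],[0,0,0]],[-1,[0,0,0],[0,0,0]]]' 70
python3 -c "
from h import *
go(.608,-.0185,.1693,1.451)"
```

```text
clock: 23.92
position: [0.6088, -0.0191, 0.1849]
tcp_rot: [0.0, 0.748, 0.664, 0.0]
contact_force: [0.1, -0.6, -3.3]
gripper_width: 0.0326
grasp_force: 71.1
pos [ 0.6088 -0.0191  0.1849] head 1.451 tilt [0.001 0.   ] d [ 0.05 -0.08  1.56] turn 0.0 F [ 0.1 -0.6 -3.3] t 23.93 w 0.0326 j [-0.03  0.46  0.14  1.26  0.    1.66]
```

```bash
python3 -m crank '[[-1,[0,0,0.2],[0,0,0]],[-1,[0,0,0.2],[0,0,0]],[-1,[0,0,0],[0,0,0]]]' 70
python3 -m crank '[[-1,[0,0,0.3],[0,0,0]],[-1,[0,0,0.3],[0,0,0]],[-1,[0,0,0],[0,0,0]]]' 70
```

```text
clock: 24.3
position: [0.6086, -0.0192, 0.1806]
tcp_rot: [-0.0, 0.748, 0.663, 0.0]
contact_force: [-2.0, 2.2, 3.1]
gripper_width: 0.0325
grasp_force: 71.8
clock: 24.68
position: [0.6087, -0.0192, 0.1743]
tcp_rot: [-0.0, 0.748, 0.663, 0.0]
contact_force: [-3.4, 2.9, 7.6]
gripper_width: 0.0325
grasp_force: 72.0
```

```bash
python3 -m crank '[[-1,[0.06,-0.06,0.1],[0,0,0]],[-1,[0,0,0.2],[0,0,0]],[-1,[0,0,0],[0,0,0]]]' 70
python3 -m crank '[[-1,[0,0,0.15],[0,0,0]],[-1,[0,0,0],[0,0,0]]]' 70
```

```text
clock: 25.05
position: [0.6084, -0.0188, 0.1717]
tcp_rot: [0.0, 0.748, 0.663, 0.0]
contact_force: [-2.8, 2.3, 8.4]
gripper_width: 0.032
grasp_force: 72.2
clock: 25.3
position: [0.6085, -0.0189, 0.1702]
tcp_rot: [0.0, 0.748, 0.663, 0.0]
contact_force: [-1.6, 0.5, 9.1]
gripper_width: 0.0328
grasp_force: 72.1
```

```bash
python3 -m crank '[[-1,[0,0,0.15],[0,0,0]],[-1,[0,0,0],[0,0,0]]]' 70
python3 -m crank '[[-1,[0,0,0.1],[0,0,0]],[-1,[0,0,0],[0,0,0]]]' 70
```

```text
clock: 25.55
position: [0.6086, -0.0188, 0.1693]
tcp_rot: [0.001, 0.748, 0.663, 0.001]
contact_force: [-3.8, 0.7, 14.7]
gripper_width: 0.0323
grasp_force: 72.9
clock: 25.8
position: [0.6087, -0.0188, 0.1693]
tcp_rot: [0.001, 0.748, 0.663, 0.001]
contact_force: [-8.3, 1.2, 27.4]
gripper_width: 0.0327
grasp_force: 74.5
```

```bash
python3 -m crank '[[-1,[0,0,0],[0,0,0]],[-1,[0,0,0],[0,0,0]],[-1,[0,0,0],[0,0,0]],[-1,[0,0,0],[0,0,0]],[-1,[0,0,0],[0,0,0]],[-1,[0,0,0],[0,0,0]]]' 70
python3 - <<'E'
from h import *
snap('scene','s11')
for f in('s6','s8','s11'):
    im=cv2.imread(f'pics/{f}.png')[290:340,340:385].astype(int);m=(im[...,2]>150)&(im[...,1]<110)&(im[...,0]<110);print(f,m.sum(),np.argwhere(m).mean(0) if m.any() else None)
    im=cv2.imread(f'pics/{f}.png')[280:320,250:300].astype(int);m=(im[...,2]>150)&(im[...,1]<60)&(im[...,0]<60);print(' knob',m.sum(),np.argwhere(m).mean(0) if m.any() else None)
E
```

```text
clock: 26.55
position: [0.6087, -0.0188, 0.1693]
tcp_rot: [0.001, 0.748, 0.663, 0.001]
contact_force: [-8.6, 2.4, 27.2]
gripper_width: 0.0329
grasp_force: 74.5
s6 53 [29.75471698 33.8490566 ]
 knob 0 None
s8 117 [32.42735043 36.        ]
 knob 2 [22.5 20. ]
s11 24 [22.375      27.16666667]
 knob 1 [22. 22.]
```

Run:
```python
import cv2,numpy as np
for n,o,(u,v,w,h) in(('s','s8 s11',(354,300,10,9)),('s','s8 s11',(261,292,26,18)),('s','s8 s11',(432,0,1,1))):
    if w<2: continue
    a,b=[cv2.imread(f'pics/{f}.png') for f in o.split()]
    A=cv2.resize(a[v:v+h,u:u+w],None,fx=8,fy=8,interpolation=2);B=cv2.resize(b[v-4:v+h+4,u-4:u+w+4],None,fx=8,fy=8,interpolation=2)
    r=cv2.matchTemplate(B,A,cv2.TM_CCOEFF_NORMED);_,m,_,l=cv2.minMaxLoc(r);print(m,(np.array(l)-32)/8)
```

```text
0.9968966245651245 [0. 0.]
0.9981074929237366 [0. 0.]
```

The pointer and lever have not moved since clamping, and the carafe is bedded and held pressed. Handing in.

```bash
python3 -c "
from h import *
print(workorder.hand_in())"
```

```text
the job is handed in; nothing more can be done
None
```

I slid the carriage to the mark and clamped it. The copper carafe is in the ring, bedded on the stake and held pressed there with about 27 N; I handed the job in at about 27 s on the robot's clock, and no verdict came back.

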